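# Bed the sharpening stone down on its riser bars

## Task

Next to the spice tray a kitchen sharpening stone is gripped in its holder but stands clear of the two steel riser bars under it. Press or tap both ends of the stone down by feel, firmly but without ever hammering it, until neither bar is loose any more; then, with the stone left alone, prove it by pushing lengthways with about 4 newtons for half a second first on the left bar and then on the right bar. The bars must stay where they lie, and nothing else on the worktop may be disturbed.

Things in the scene. Friction and masses are not known exactly. Their poses are not given: they have to be found in the camera images.
- holder: the stone's holder, fixed: a dark wooden base 86 x 190 x 9 mm (x, y, z), a springy rubber pad under each bar, two dark steel rubber-lined cheeks, 70 mm long, in the middle of its long sides, at x = 33 to 43 mm either side, 40 mm above the worktop. Origin under its centre, on the worktop; z up, x away from the robot across the stone, y along the stone to the robot's left (turned up to 0.3 rad).
- stone: two-layer sharpening stone, grey over reddish, 60 x 180 x 22 mm (x, y, z), origin at its centre, axes as the holder's when level. The rubber cheeks hold it by friction: it stays where it is pushed, and can only sink along z and tilt about its x axis. Its middle starts 5 to 10 mm above the bars, tilted up to 0.05 rad; lying on them its centre is 39 mm above the worktop. It cracks above 40 N.
- stone_left (a point): where to press the left end: middle of the stone's top face, 60 mm from its centre to the robot's left (+y). The stone begins to sink at about 7 N, and tips level at about 11 N. If it only just touches a bar, that bar is still loose: taps of 16 to 22 N, left, right and both once more, wedge it, loading each bar with some 5 N.
- stone_right (a point): the like point at the right end, 60 mm from the stone's centre along -y
- bar_left: loose plain steel bar, 120 x 14 x 16 mm (x, y, z), 0.2 kg, on the holder's rubber pads crosswise under the stone, about 74 mm left of the middle; origin at its centre, 20 mm above the worktop, x along it. Its near end stands 30 to 45 mm out from under the stone, free below beyond the holder's base. Loose, it slides at about 1 N; gripped under the stone it withstands a push of about 4 N.
- bar_right: the like bar under the robot's right end of the stone, about -74 mm from the middle along the holder's y.
- tray: red painted metal tray 340 x 240 mm with a rim 20 mm high, fixed, to the left; origin under its centre.
- sugar_bowl: bystander: white ceramic sugar bowl with clip-on lid, 100 mm across, 96 mm high, on the tray; origin under its centre
- shaker_a: bystander: brushed aluminium shaker, 44 mm across, 92 mm high, on the tray; origin under its centre
- shaker_b: bystander: the like shaker, standing behind the holder; origin under its centre
- cinnamon_jar: bystander: glass cinnamon jar, 54 mm across, 100 mm high, on the tray; origin under its centre
- salt_grinder: bystander: dark wooden salt grinder with ratchet collar, 54 mm across, 142 mm high, on the tray; origin under its centre
- spoon: bystander: spoon lying behind the holder
- dish: bystander: small blue ceramic dish, 100 mm across, 30 mm high, to the left of the holder; origin under its centre
Things that resemble listed ones, but are neither listed nor needed, are in the scene too. What is shaped like the holder but pink or yellow is not meant.

How it is judged:
By the outcome, as a careful person would: the job done as asked, in the order asked, and still so for the second after the job is handed in, with the robot touching nothing.
It also fails if it takes over 72 s, if anything falls off the work surface, if the arm or the gripper's body presses on something with over 40 N, if the wrist force passes 120 N, or if a joint passes its speed limit or range.

## Robot

A 6-joint arm with a two-finger parallel gripper is mounted at the origin on the work surface. World frame = base frame: x ahead of the robot, y to its left, z up, the work surface at z = 0. Lengths are in m, angles in rad, forces in N, time in s.
With the tool pointing down it reaches from about 0.3 to 0.95 m from the base axis. Payload 3.1 kg.
Tool frame: the origin (TCP) lies at the centre of the arm's flange, where the gripper is bolted on; the fingertips stand finger_overhang ahead of it and the grasp point (between the pads) lies 155 mm ahead of it (finger_overhang is the distance from the TCP to the fingertips, in m); z points along the fingers, y is the line along which they close (so a half turn about z gives the same grasp; the last joint's range is limited). The gripper opens to 85 mm and grips with 20 to 120 N. Pads are 22 mm wide; open, the fingers measure 114 mm over their backs; the gripper's body (76 mm by 85 mm) begins 54 mm behind the grasp point. The pads swing forward as they close: fully open they stand 13 mm farther back than shut.
Start: joints at [-1.41, 0.308, 1.634, -0, 1.2, -0.07], TCP at [0.143, -0.608, 0.405] pointing down, gripper open.
Joint ranges: [-3.06, 3.06], [-0.79, 1.96], [0.05, 2.63], [-1.19, 4.34], [0.05, 2.64], [-2.94, 2.94]. Speed limits (rad/s): [2.79, 2.79, 3.14, 3.14, 3.14, 3.14].

## Interface

Orientations are given as a unit quaternion [x, y, z, w].
In Python, from plant import * gives the robot as it stands.
- The arm moves only by the tool send_rows, never from a script. Its argument "targets" is a list of rows, each an object of numbers: "x", "y", "z": the shift along the tool's x, y, z in m; "rx", "ry", "rz": the turn, a rotation vector about the tool's x, y, z in rad; "fingers": the finger opening in m, from 0 to 0.0854. In form: [{"x": .., "y": .., "z": .., "rx": .., "ry": .., "rz": .., "fingers": ..}, ...]. A call has 1 to 12 rows; each row shifts and turns the commanded pose from where the row before left it, along the tool's axes as they then stand; what a row does not reach is not made up. A row lasts 1/8 s, in which the tool goes at most 62.5 mm and 10.7 degrees, less where a joint would pass 70% of its speed; a pose out of reach is approached as far as the arm can. A call with a gripper value outside its range is refused whole. The fingers move at their own pace and stop on an object; the grip force is fixed at half the most. Time passes only in rows, so rows that do not move let the fingers close. It gives the time, the measured TCP pose, the force, the opening and the grip force at its end, in the units of the state.
- get_obs(): the state, without advancing time (a new reading comes with each control period).
- capture(name): name is "scene" or "top" or "wrist"; returns the picture (420x560x3 uint8, blue, green, red); there is no depth.
- camera_params(name): a dict with "camera_matrix" (3x3 intrinsics, pixels), "k1" (the pictures are not rectified: a ray, as slopes to the right and down, at radius r is drawn at 1 + k1 r^2 times it, then the intrinsics apply), "view" (4x4, takes a point from world to camera coordinates). Camera axes: x right, y down, z forward; pixel columns grow to the right and rows downward; lengths in m; the calibration is good to about 2 mm. A picture is of the moment at which its call begins: read the wrist's pose just before it. camera_params takes no time and is no camera call; for the wrist camera it gives the pose at the moment of the call.
- finish_job(): hands the job in; it is judged then, once.
Trained networks look in the newest picture that a camera, given by its name, has taken for a name from the list of things; names that differ only in an ending like _2 or _b are one class to them, and where a whole thing is asked for, a point or a joint stands for the part that bears it (a point fixed in the world has none). Each returns a list of dicts, best first, with "score" (0 to 1); they miss things now and then, are a little off and sometimes report something else, mostly with a low value. They report only what shows in the picture. A call takes as long as a camera call. They do not tell look-alikes from the thing itself.
- find_in(camera, thing): "at" ([x, y, z] in m, in world coordinates, good to about 4 mm: the middle of the surface that is visible of it).
- place_of(camera, thing): "at" ([x, y, z] in m, in world coordinates, good to about 4 mm: a listed point, or the origin of a listed thing).
The state is a dict: "clock": time; "joint_positions": joint angles; "joint_velocities": joint speeds; "effort": joint torques, N m; "position": TCP position; "eef_rot": TCP orientation; "contact_force": force on the tool from outside, world axes, zero at the start; "moment": the same for the moment, N m; "width": finger opening in m; "finger_force": force on a finger pad.
Only numpy, scipy, OpenCV 4.12 (cv2) and the standard library are available. Lean on these libraries where they do the work, as an engineer would, in place of code of your own. Each camera call takes 0.05 s, during which the arm holds its last target. There are 200 camera calls.

## Working session

There is one attempt and no reset: what is moved stays moved. The work goes in short steps, Python scripts to look and compute and a tool call to move; the robot and the scene stay as the last step left them, time stands still between calls to the robot, and variables do not carry over. Pictures are saved under pics/ and viewed, at most 10 in all, crops included, and the job is handed in when it is done.

Besides the shell and the picture viewer there is one more tool, called after "Request:" as name(argument=value, ...), one argument or row to a line, values as JSON. send_rows: Moves the arm, as the interface text tells. Its arguments: {"type":"object","properties":{"targets":{"type":"array","items":{"type":"object","properties":{"x":{"type":"number"},"y":{"type":"number"},"z":{"type":"number"},"rx":{"type":"number"},"ry":{"type":"number"},"rz":{"type":"number"},"fingers":{"type":"number"}}}}},"required":["targets"]}

```bash
mkdir -p pics; ls
python3 - <<'E'
from plant import *
import cv2
o=get_obs(); print({k:(v if not hasattr(v,'round') else v) for k,v in o.items()})
for c in ["scene","top"]:
    im=capture(c); cv2.imwrite(f"pics/{c}0.png",im)
    for t in ["holder","stone","stone_left","stone_right","bar_left","bar_right","dish","shaker_b","spoon"]:
        print(c,t,[( [round(float(a),3) for a in d["at"]],round(d["score"],2)) for d in place_of(c,t)][:4])
try: print(finger_overhang)
except Exception as e: print(e)
E
```

```text
pics
{'clock': 0.0, 'joint_positions': array([-1.40968151e+00,  3.08981214e-01,  1.63518947e+00,  2.78440007e-05,
        1.19971414e+00, -6.96814037e-02]), 'joint_velocities': array([ 7.94906811e-04, -5.16894399e-04,  5.03859511e-05, -1.47117126e-03,
       -3.66898461e-05, -3.28740053e-04]), 'effort': array([-1.80802737e-03, -4.15256238e+01, -2.76663673e+01, -1.52671646e-04,
        1.02129308e-02, -5.24183257e-07]), 'position': array([ 0.14288995, -0.60800683,  0.40346006]), 'eef_rot': array([ 9.93348954e-01,  1.15137057e-01, -3.94220562e-05, -1.14548312e-03]), 'contact_force': array([-0.10236275, -0.16079772,  0.11231816]), 'moment': array([0.02630837, 0.01478079, 0.00721067]), 'finger_force': 0.0, 'width': 0.08535707790024323}
scene holder [([0.352, 0.011, 0.0], 0.94), ([0.276, -0.302, 0.001], 0.83), ([0.593, -0.095, -0.003], 0.72), ([0.643, 0.071, -0.004], 0.44)]
scene stone [([0.269, -0.297, 0.046], 0.74), ([0.596, -0.096, 0.043], 0.66), ([0.724, -0.051, -0.006], 0.62), ([0.353, 0.011, 0.051], 0.56)]
scene stone_left [([0.608, -0.038, 0.051], 0.91), ([0.362, 0.076, 0.059], 0.7
[... 598 characters left out ...]
 0.001], 0.75), ([0.667, 0.442, 0.001], 0.37)]
top stone [([0.28, -0.299, 0.047], 0.89), ([0.347, 0.014, 0.046], 0.8), ([0.594, -0.094, 0.045], 0.58)]
top stone_left [([0.363, 0.073, 0.061], 0.76), ([0.289, -0.243, 0.063], 0.71), ([0.606, -0.032, 0.053], 0.69), ([0.704, -0.157, 0.004], 0.59)]
top stone_right [([0.333, -0.046, 0.059], 0.9), ([0.579, -0.155, 0.058], 0.86), ([0.575, 0.402, -0.001], 0.59)]
top bar_left [([0.603, -0.017, 0.025], 0.48)]
top bar_right [([0.565, -0.161, 0.022], 0.52)]
top dish [([0.642, 0.069, -0.001], 0.87)]
top shaker_b [([0.704, -0.151, -0.003], 0.83), ([0.729, -0.051, -0.001], 0.72), ([0.481, 0.405, 0.005], 0.58)]
top spoon [([0.727, -0.052, -0.0], 0.93)]
0.1734
```

View pics/scene0.png

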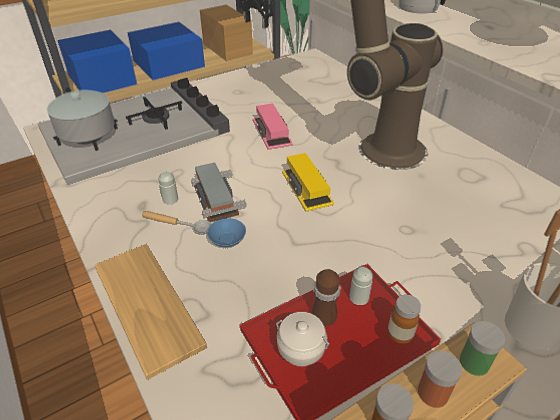

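View pics/top0.png

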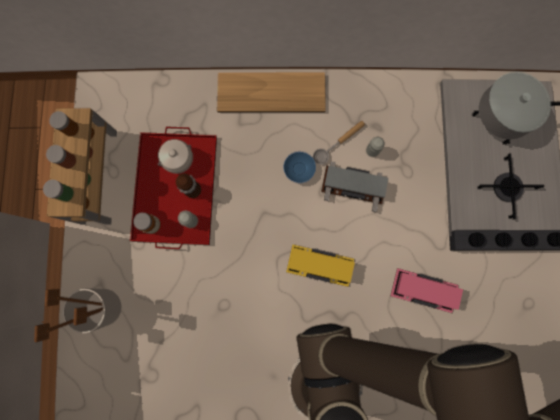

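The stones that could be mistaken for each other in the top picture are grey at (355,183), yellow at (321,266) and pink at (427,290). Grey at about (0.594, -0.096) is the one meant. The dish is at (299,167) and the shaker behind at (375,146). I'll go above the grey stone and close the fingers.

Request:
send_rows(
  targets=[
    {"x": 0.0435, "y": -0.0333, "fingers": 0},
    {"x": 0.0435, "y": -0.0333, "fingers": 0},
    {"x": 0.0435, "y": -0.0333, "fingers": 0},
    {"x": 0.0435, "y": -0.0333, "fingers": 0},
    {"x": 0.0435, "y": -0.0333, "fingers": 0},
    {"x": 0.0435, "y": -0.0333, "fingers": 0},
    {"x": 0.0435, "y": -0.0333, "fingers": 0},
    {"x": 0.0435, "y": -0.0333, "fingers": 0},
    {"x": 0.0435, "y": -0.0333, "fingers": 0},
    {"x": 0.0435, "y": -0.0333, "fingers": 0},
    {"x": 0.0435, "y": -0.0333, "fingers": 0},
    {"x": 0.0435, "y": -0.0333, "fingers": 0},
  ],
)

```text
schema error: expected keys x, y, z, rx, ry, rz, fingers
```

Request:
send_rows(
  targets=[
    {"rz": 0.153},
    {"rz": 0.153},
    {"rz": 0.153},
    {},
  ],
)

```text
schema error: expected keys x, y, z, rx, ry, rz, fingers
```

```bash
cat > h.py <<'E'
from plant import *
import cv2, numpy as np
from scipy.spatial.transform import Rotation as R
def pix(cam,p,P=None):
    P=P or camera_params(cam); K=np.array(P["camera_matrix"]);V=np.array(P["view"])
    c=V[:3,:3]@np.asarray(p)+V[:3,3]; s=c[:2]/c[2]; s=s*(1+P["k1"]*(s@s)); return K[:2,:2]@s+K[:2,2]
def ray(cam,uv,z,P=None):
    P=P or camera_params(cam); K=np.array(P["camera_matrix"]);V=np.array(P["view"])
    d=np.linalg.solve(K[:2,:2],np.asarray(uv,float)-K[:2,2]); s=d.copy()
    for _ in range(20): s=d/(1+P["k1"]*(s@s))
    w=V[:3,:3].T@np.r_[s,1]; o=-V[:3,:3].T@V[:3,3]; return o+w*(z-o[2])/w[2]
def tool(): 
    o=get_obs(); return np.array(o["position"]),R.from_quat(o["eef_rot"]).as_matrix(),o
def delta(p):
    q,M,o=tool(); return (M.T@(np.asarray(p)-q)).round(4)
E
python3 - <<'E'
from h import *
q,M,o=tool(); print(o["clock"],q,M.round(4),o["contact_force"],o["width"],o["joint_positions"].round(2))
im=capture("wrist"); cv2.imwrite("pics/w0.png",im)
for t in ["holder","stone","stone_left","stone_right","bar_left","bar_right"]:
    print(t,[( [round(float(a),3) for a in d["at"]],round(d["score"],2)) for d in place_of("wrist",t)][:3])
for p in [(0.607,-0.035,.056),(0.58,-0.153,.056)]: print(pix("wrist",p))
import plant; print(plant.finger_overhang)
E
```

```text
1.0 [ 0.14293073 -0.60843883  0.4046642 ] [[ 0.9735  0.2288 -0.    ]
 [ 0.2288 -0.9735  0.    ]
 [-0.     -0.     -1.    ]] [-0.39904349  0.5447936   0.18268087] 0.08546772390336652 [-1.41  0.31  1.63 -0.    1.2  -0.07]
holder []
stone []
stone_left []
stone_right []
bar_left []
bar_right []
[483.94242814 470.09483674]
[  40.98188503 -155.17601202]
0.1734
```

View pics/w0.png

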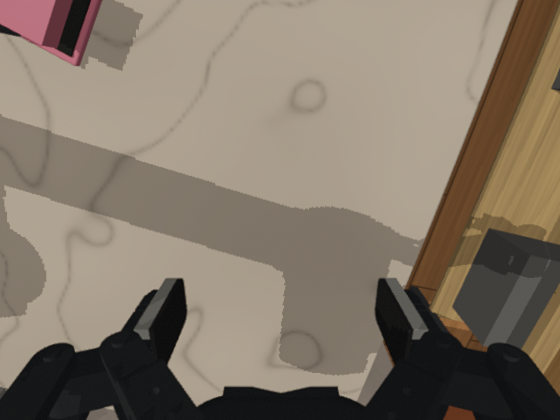

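Both moves were refused because every key is required, so the arm hasn't moved. The picture shows only the pink stone's corner and the open fingers. I'll resend with all the keys.

Request:
send_rows(
  targets=[
    {"x": 0.0435, "y": -0.0333, "z": 0, "rx": 0, "ry": 0, "rz": 0, "fingers": 0},
    {"x": 0.0435, "y": -0.0333, "z": 0, "rx": 0, "ry": 0, "rz": 0, "fingers": 0},
    {"x": 0.0435, "y": -0.0333, "z": 0, "rx": 0, "ry": 0, "rz": 0, "fingers": 0},
    {"x": 0.0435, "y": -0.0333, "z": 0, "rx": 0, "ry": 0, "rz": 0, "fingers": 0},
    {"x": 0.0435, "y": -0.0333, "z": 0, "rx": 0, "ry": 0, "rz": 0, "fingers": 0},
    {"x": 0.0435, "y": -0.0333, "z": 0, "rx": 0, "ry": 0, "rz": 0, "fingers": 0},
    {"x": 0.0435, "y": -0.0333, "z": 0, "rx": 0, "ry": 0, "rz": 0, "fingers": 0},
    {"x": 0.0435, "y": -0.0333, "z": 0, "rx": 0, "ry": 0, "rz": 0, "fingers": 0},
    {"x": 0.0435, "y": -0.0333, "z": 0, "rx": 0, "ry": 0, "rz": 0, "fingers": 0},
    {"x": 0.0435, "y": -0.0333, "z": 0, "rx": 0, "ry": 0, "rz": 0, "fingers": 0},
    {"x": 0.0435, "y": -0.0333, "z": 0, "rx": 0, "ry": 0, "rz": 0, "fingers": 0},
    {"x": 0.0435, "y": -0.0333, "z": 0, "rx": 0, "ry": 0, "rz": 0, "fingers": 0},
  ],
)

```text
clock: 2.85
position: [0.5607, -0.0985, 0.4049]
eef_rot: [0.993, 0.115, 0.0, 0.0]
contact_force: [0.8, -0.6, -0.1]
width: 0.0
finger_force: 0.0
```

Request:
send_rows(
  targets=[
    {"x": 0, "y": 0, "z": 0, "rx": 0, "ry": 0, "rz": 0.153, "fingers": 0},
    {"x": 0, "y": 0, "z": 0, "rx": 0, "ry": 0, "rz": 0.153, "fingers": 0},
    {"x": 0, "y": 0, "z": 0, "rx": 0, "ry": 0, "rz": 0.153, "fingers": 0},
    {"x": 0, "y": 0, "z": 0, "rx": 0, "ry": 0, "rz": 0, "fingers": 0},
  ],
)

```text
clock: 3.35
position: [0.5597, -0.0999, 0.4047]
eef_rot: [0.994, -0.113, 0.0, 0.0]
contact_force: [-0.0, 0.6, -0.4]
width: -0.0001
finger_force: 0.0
```

Run:
```python
from h import *
q,M,o=tool(); print(o["clock"],q,M.round(4),o["contact_force"],o["width"],o["joint_positions"].round(2))
im=capture("wrist"); cv2.imwrite("pics/w1.png",im)
for t in ["holder","stone","stone_left","stone_right","bar_left","bar_right"]:
    print(t,[( [round(float(a),3) for a in d["at"]],round(d["score"],2)) for d in place_of("wrist",t)][:3])
for p in [(0.607,-0.035,.056),(0.58,-0.153,.056)]: print(pix("wrist",p))
import plant; print(plant.finger_overhang)
```

```text
3.35 [ 0.55972445 -0.09991408  0.40471675] [[ 9.745e-01 -2.243e-01  1.000e-04]
 [-2.243e-01 -9.745e-01 -0.000e+00]
 [ 1.000e-04  0.000e+00 -1.000e+00]] [-0.03502507  0.64379457 -0.40541704] -0.0001413953765426896 [-0.25  0.2   1.77 -0.    1.17  1.54]
holder [([0.596, -0.094, -0.002], 0.9), ([0.27, -0.3, -0.003], 0.9)]
stone [([0.275, -0.301, 0.051], 0.79), ([0.591, -0.097, 0.048], 0.69)]
stone_left [([0.363, 0.075, 0.06], 0.83), ([0.608, -0.034, 0.06], 0.82), ([0.292, -0.24, 0.061], 0.76)]
stone_right [([0.333, -0.047, 0.06], 0.88), ([0.252, -0.357, 0.058], 0.7), ([0.581, -0.152, 0.061], 0.59)]
bar_left []
bar_right []
[202.01426406 154.38634457]
[329.9921068  154.07884923]
0.1734
```

View pics/w1.png

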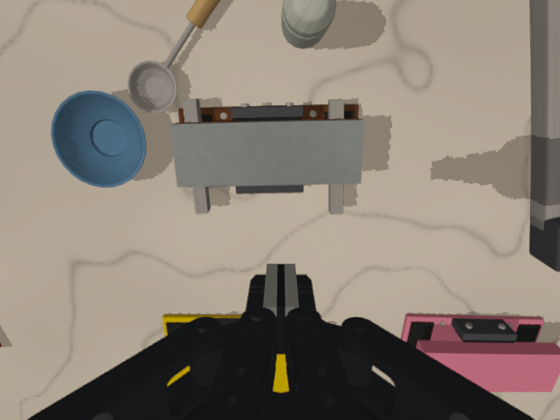

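The close view shows the grey stone with corners (173,123), (361,121), (362,184) and (178,186). The near ends of the bars are at (202,213) and (336,213), and the dish and shaker stand clear. The choice is confirmed.

Run:
```python
from h import *
import json
P=camera_params("wrist"); q,M,o=tool()
np.set_printoptions(precision=4,suppress=True)
for z in (.056,):
  for uv in [(173,123),(361,121),(362,184),(178,186)]: print("stone",ray("wrist",uv,z,P))
for uv in [(195,213),(209,213),(184,100),(199,100),(329,213),(343,213),(329,100),(343,100)]: print("bar",ray("wrist",uv,.028,P))
im=capture("wrist"); c=im[80:240,150:390]; cv2.imwrite("pics/w2.png",cv2.resize(c,None,fx=3.3,fy=3.3,interpolation=cv2.INTER_CUBIC))
c=capture("scene")[140:230,170:270]; cv2.imwrite("pics/s2.png",cv2.resize(c,None,fx=6,fy=6,interpolation=cv2.INTER_CUBIC))
print("targets L,R",delta([.607,-.035,q[2]]),delta([.580,-.153,q[2]]))
```

```text
stone [ 0.6409 -0.0174  0.056 ]
stone [ 0.6036 -0.1863  0.056 ]
stone [ 0.5443 -0.1782  0.056 ]
stone [ 0.5828 -0.0029  0.056 ]
bar [ 0.5444 -0.001   0.028 ]
bar [ 0.5409 -0.016   0.028 ]
bar [ 0.6593 -0.0261  0.028 ]
bar [ 0.6559 -0.0405  0.028 ]
bar [ 0.5115 -0.1435  0.028 ]
bar [ 0.508  -0.1584  0.028 ]
bar [ 0.6271 -0.1646  0.028 ]
bar [ 0.624  -0.1781  0.028 ]
targets L,R [ 0.0314 -0.0741 -0.    ] [ 0.0318  0.0469 -0.    ]
```

View pics/w2.png

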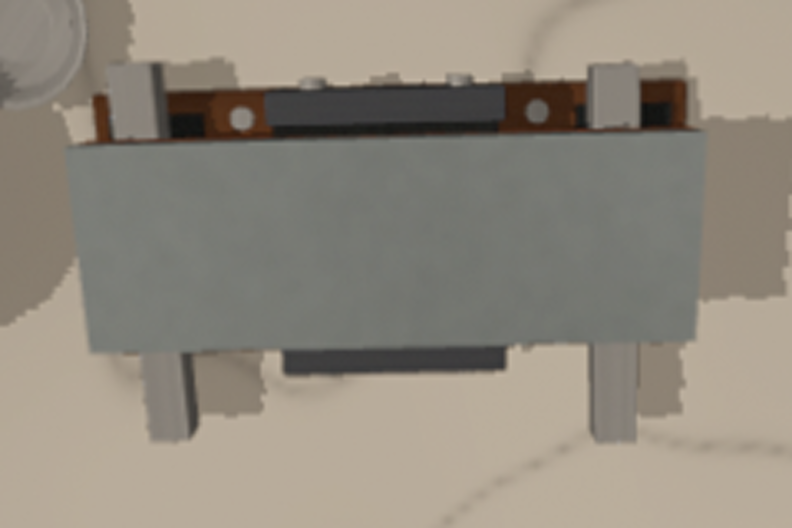

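Request:
send_rows(
  targets=[
    {"x": 0.0152, "y": -0.036, "z": 0, "rx": 0, "ry": 0, "rz": 0, "fingers": 0},
    {"x": 0.0152, "y": -0.036, "z": 0, "rx": 0, "ry": 0, "rz": 0, "fingers": 0},
    {"x": 0, "y": 0, "z": 0.05, "rx": 0, "ry": 0, "rz": 0, "fingers": 0},
    {"x": 0, "y": 0, "z": 0.05, "rx": 0, "ry": 0, "rz": 0, "fingers": 0},
    {"x": 0, "y": 0, "z": 0.04, "rx": 0, "ry": 0, "rz": 0, "fingers": 0},
    {"x": 0, "y": 0, "z": 0.018, "rx": 0, "ry": 0, "rz": 0, "fingers": 0},
    {"x": 0, "y": 0, "z": 0, "rx": 0, "ry": 0, "rz": 0, "fingers": 0},
  ],
)

```text
clock: 4.68
position: [0.6052, -0.0368, 0.2456]
eef_rot: [0.993, -0.114, -0.001, -0.0]
contact_force: [0.9, 0.5, 0.0]
width: -0.0003
finger_force: 0.0
```

Request:
send_rows(
  targets=[
    {"x": 0, "y": 0, "z": 0.002, "rx": 0, "ry": 0, "rz": 0, "fingers": 0},
    {"x": 0, "y": 0, "z": 0.002, "rx": 0, "ry": 0, "rz": 0, "fingers": 0},
    {"x": 0, "y": 0, "z": 0.002, "rx": 0, "ry": 0, "rz": 0, "fingers": 0},
    {"x": 0, "y": 0, "z": 0.002, "rx": 0, "ry": 0, "rz": 0, "fingers": 0},
  ],
)

```text
clock: 5.18
position: [0.6058, -0.0368, 0.2392]
eef_rot: [0.993, -0.114, 0.0, 0.0]
contact_force: [-0.6, -1.0, -0.6]
width: 0.0
finger_force: 0.0
```

Request:
send_rows(
  targets=[
    {"x": 0, "y": 0, "z": 0.0015, "rx": 0, "ry": 0, "rz": 0, "fingers": 0},
    {"x": 0, "y": 0, "z": 0.0015, "rx": 0, "ry": 0, "rz": 0, "fingers": 0},
  ],
)

```text
clock: 5.42
position: [0.6055, -0.0367, 0.2355]
eef_rot: [0.993, -0.114, -0.0, -0.0]
contact_force: [-0.4, -0.4, -0.0]
width: -0.0003
finger_force: 0.0
```

Request:
send_rows(
  targets=[
    {"x": 0, "y": 0, "z": 0.001, "rx": 0, "ry": 0, "rz": 0, "fingers": 0},
    {"x": 0, "y": 0, "z": 0.001, "rx": 0, "ry": 0, "rz": 0, "fingers": 0},
  ],
)

```text
clock: 5.68
position: [0.6056, -0.0368, 0.2336]
eef_rot: [0.993, -0.114, -0.0, -0.0]
contact_force: [0.0, -0.5, -0.7]
width: 0.0001
finger_force: 0.0
```

Request:
send_rows(
  targets=[
    {"x": 0, "y": 0, "z": 0.001, "rx": 0, "ry": 0, "rz": 0, "fingers": 0},
    {"x": 0, "y": 0, "z": 0.001, "rx": 0, "ry": 0, "rz": 0, "fingers": 0},
  ],
)

```text
clock: 5.92
position: [0.6056, -0.0368, 0.2316]
eef_rot: [0.993, -0.114, -0.0, -0.0]
contact_force: [0.0, -0.5, -0.7]
width: -0.0002
finger_force: 0.0
```

Request:
send_rows(
  targets=[
    {"x": 0, "y": 0, "z": 0.001, "rx": 0, "ry": 0, "rz": 0, "fingers": 0},
    {"x": 0, "y": 0, "z": 0.001, "rx": 0, "ry": 0, "rz": 0, "fingers": 0},
  ],
)

```text
clock: 6.18
position: [0.6056, -0.0368, 0.2296]
eef_rot: [0.993, -0.114, 0.0, -0.0]
contact_force: [0.5, 0.7, 0.7]
width: -0.0003
finger_force: 0.0
```

Request:
send_rows(
  targets=[
    {"x": 0, "y": 0, "z": 0.001, "rx": 0, "ry": 0, "rz": 0, "fingers": 0},
    {"x": 0, "y": 0, "z": 0.001, "rx": 0, "ry": 0, "rz": 0, "fingers": 0},
  ],
)

```text
clock: 6.42
position: [0.6058, -0.0368, 0.2283]
eef_rot: [0.993, -0.114, 0.0, -0.0]
contact_force: [-2.5, 0.5, 6.4]
width: -0.0001
finger_force: 3.1
```

Request:
send_rows(
  targets=[
    {"x": 0, "y": 0, "z": 0.001, "rx": 0, "ry": 0, "rz": 0, "fingers": 0},
  ],
)

```text
clock: 6.55
position: [0.6059, -0.0368, 0.2278]
eef_rot: [0.993, -0.114, 0.0, -0.0]
contact_force: [-2.3, 0.2, 6.8]
width: -0.0
finger_force: 3.4
```

Request:
send_rows(
  targets=[
    {"x": 0, "y": 0, "z": 0.001, "rx": 0, "ry": 0, "rz": 0, "fingers": 0},
  ],
)

```text
clock: 6.68
position: [0.6059, -0.0368, 0.2269]
eef_rot: [0.993, -0.114, 0.0, 0.0]
contact_force: [-1.9, 0.4, 6.9]
width: 0.0002
finger_force: 3.4
```

Request:
send_rows(
  targets=[
    {"x": 0, "y": 0, "z": 0.001, "rx": 0, "ry": 0, "rz": 0, "fingers": 0},
  ],
)

```text
clock: 6.8
position: [0.6059, -0.0368, 0.2259]
eef_rot: [0.993, -0.114, 0.0, 0.0]
contact_force: [-2.0, 0.3, 7.2]
width: -0.0002
finger_force: 3.4
```

Request:
send_rows(
  targets=[
    {"x": 0, "y": 0, "z": 0.001, "rx": 0, "ry": 0, "rz": 0, "fingers": 0},
  ],
)

```text
clock: 6.92
position: [0.6059, -0.0368, 0.2249]
eef_rot: [0.993, -0.114, 0.0, -0.0]
contact_force: [-2.6, 1.4, 6.5]
width: -0.0004
finger_force: 3.4
```

Request:
send_rows(
  targets=[
    {"x": 0, "y": 0, "z": 0.001, "rx": 0, "ry": 0, "rz": 0, "fingers": 0},
  ],
)

```text
clock: 7.05
position: [0.6059, -0.0368, 0.2239]
eef_rot: [0.993, -0.114, 0.0, 0.0]
contact_force: [-1.7, 1.2, 6.9]
width: -0.0001
finger_force: 3.4
```

Request:
send_rows(
  targets=[
    {"x": 0, "y": 0, "z": 0.001, "rx": 0, "ry": 0, "rz": 0, "fingers": 0},
  ],
)

```text
clock: 7.18
position: [0.606, -0.0368, 0.2233]
eef_rot: [0.994, -0.114, 0.0, 0.0]
contact_force: [-4.2, 0.2, 11.7]
width: -0.0003
finger_force: 5.9
```

Request:
send_rows(
  targets=[
    {"x": 0, "y": 0, "z": -0.009, "rx": 0, "ry": 0, "rz": 0, "fingers": 0},
    {"x": 0, "y": 0, "z": -0.018, "rx": 0, "ry": 0, "rz": 0, "fingers": 0},
    {"x": 0, "y": 0.04, "z": 0, "rx": 0, "ry": 0, "rz": 0, "fingers": 0},
    {"x": 0, "y": 0.04, "z": 0, "rx": 0, "ry": 0, "rz": 0, "fingers": 0},
    {"x": 0, "y": 0.04, "z": 0, "rx": 0, "ry": 0, "rz": 0, "fingers": 0},
    {"x": 0, "y": 0, "z": 0.003, "rx": 0, "ry": 0, "rz": 0, "fingers": 0},
    {"x": 0, "y": 0, "z": 0.003, "rx": 0, "ry": 0, "rz": 0, "fingers": 0},
    {"x": 0, "y": 0, "z": 0.002, "rx": 0, "ry": 0, "rz": 0, "fingers": 0},
  ],
)

```text
clock: 8.18
position: [0.5786, -0.1526, 0.2405]
eef_rot: [0.994, -0.113, -0.0, -0.0]
contact_force: [0.5, 0.2, 0.3]
width: 0.0001
finger_force: 0.0
```

Request:
send_rows(
  targets=[
    {"x": 0, "y": 0, "z": 0.001, "rx": 0, "ry": 0, "rz": 0, "fingers": 0},
    {"x": 0, "y": 0, "z": 0.001, "rx": 0, "ry": 0, "rz": 0, "fingers": 0},
    {"x": 0, "y": 0, "z": 0.001, "rx": 0, "ry": 0, "rz": 0, "fingers": 0},
  ],
)

```text
clock: 8.55
position: [0.5786, -0.1533, 0.2376]
eef_rot: [0.994, -0.114, 0.0, -0.0]
contact_force: [0.7, 0.3, -0.3]
width: -0.0
finger_force: 0.0
```

Request:
send_rows(
  targets=[
    {"x": 0, "y": 0, "z": 0.001, "rx": 0, "ry": 0, "rz": 0, "fingers": 0},
    {"x": 0, "y": 0, "z": 0.001, "rx": 0, "ry": 0, "rz": 0, "fingers": 0},
  ],
)

```text
clock: 8.8
position: [0.5784, -0.1537, 0.2356]
eef_rot: [0.993, -0.114, -0.0, 0.0]
contact_force: [-1.8, -0.3, 0.6]
width: -0.0
finger_force: 0.0
```

Request:
send_rows(
  targets=[
    {"x": 0, "y": 0, "z": 0.001, "rx": 0, "ry": 0, "rz": 0, "fingers": 0},
    {"x": 0, "y": 0, "z": 0.001, "rx": 0, "ry": 0, "rz": 0, "fingers": 0},
  ],
)

```text
clock: 9.05
position: [0.5784, -0.1537, 0.2336]
eef_rot: [0.993, -0.114, 0.0, -0.0]
contact_force: [0.3, 1.0, -0.7]
width: 0.0
finger_force: 0.0
```

Request:
send_rows(
  targets=[
    {"x": 0, "y": 0, "z": 0.001, "rx": 0, "ry": 0, "rz": 0, "fingers": 0},
    {"x": 0, "y": 0, "z": 0.001, "rx": 0, "ry": 0, "rz": 0, "fingers": 0},
  ],
)

```text
clock: 9.3
position: [0.5784, -0.1537, 0.2316]
eef_rot: [0.993, -0.114, -0.0, -0.0]
contact_force: [0.2, 0.2, 0.1]
width: 0.0005
finger_force: 0.0
```

Request:
send_rows(
  targets=[
    {"x": 0, "y": 0, "z": 0.001, "rx": 0, "ry": 0, "rz": 0, "fingers": 0},
    {"x": 0, "y": 0, "z": 0.001, "rx": 0, "ry": 0, "rz": 0, "fingers": 0},
  ],
)

```text
clock: 9.55
position: [0.5784, -0.1536, 0.2296]
eef_rot: [0.994, -0.114, -0.0, -0.0]
contact_force: [0.1, 1.4, -0.9]
width: -0.0001
finger_force: 0.0
```

Request:
send_rows(
  targets=[
    {"x": 0, "y": 0, "z": 0.001, "rx": 0, "ry": 0, "rz": 0, "fingers": 0},
    {"x": 0, "y": 0, "z": 0.001, "rx": 0, "ry": 0, "rz": 0, "fingers": 0},
  ],
)

```text
clock: 9.8
position: [0.5785, -0.1537, 0.2276]
eef_rot: [0.993, -0.114, 0.0, -0.0]
contact_force: [0.8, 1.3, 0.6]
width: 0.0002
finger_force: 0.0
```

Request:
send_rows(
  targets=[
    {"x": 0, "y": 0, "z": 0.001, "rx": 0, "ry": 0, "rz": 0, "fingers": 0},
    {"x": 0, "y": 0, "z": 0.001, "rx": 0, "ry": 0, "rz": 0, "fingers": 0},
  ],
)

```text
clock: 10.05
position: [0.5785, -0.1537, 0.2256]
eef_rot: [0.993, -0.114, 0.0, 0.0]
contact_force: [0.1, 0.3, 0.4]
width: 0.0002
finger_force: 0.0
```

Request:
send_rows(
  targets=[
    {"x": 0, "y": 0, "z": 0.001, "rx": 0, "ry": 0, "rz": 0, "fingers": 0},
  ],
)

```text
clock: 10.18
position: [0.5785, -0.1536, 0.2246]
eef_rot: [0.994, -0.114, 0.0, -0.0]
contact_force: [-0.1, -0.9, -0.0]
width: 0.0004
finger_force: 0.4
```

Request:
send_rows(
  targets=[
    {"x": 0, "y": 0, "z": 0.001, "rx": 0, "ry": 0, "rz": 0, "fingers": 0},
  ],
)

```text
clock: 10.3
position: [0.5786, -0.1538, 0.2242]
eef_rot: [0.994, -0.114, 0.0, 0.0]
contact_force: [-1.7, 0.1, 5.7]
width: -0.0001
finger_force: 2.7
```

Request:
send_rows(
  targets=[
    {"x": 0, "y": 0, "z": 0.001, "rx": 0, "ry": 0, "rz": 0, "fingers": 0},
  ],
)

```text
clock: 10.42
position: [0.5787, -0.1538, 0.2237]
eef_rot: [0.994, -0.114, 0.0, 0.0]
contact_force: [-2.3, 0.6, 7.2]
width: 0.0001
finger_force: 3.4
```

Request:
send_rows(
  targets=[
    {"x": 0, "y": 0, "z": 0.001, "rx": 0, "ry": 0, "rz": 0, "fingers": 0},
  ],
)

```text
clock: 10.55
position: [0.5788, -0.1538, 0.2232]
eef_rot: [0.994, -0.114, 0.0, 0.0]
contact_force: [-3.4, 0.3, 11.2]
width: 0.0
finger_force: 5.8
```

Request:
send_rows(
  targets=[
    {"x": 0, "y": 0, "z": 0.001, "rx": 0, "ry": 0, "rz": 0, "fingers": 0},
  ],
)

```text
clock: 10.68
position: [0.5788, -0.1538, 0.2229]
eef_rot: [0.994, -0.114, -0.0, 0.0]
contact_force: [-5.3, 1.2, 15.7]
width: 0.0
finger_force: 7.8
```

Request:
send_rows(
  targets=[
    {"x": 0, "y": 0, "z": 0.0008, "rx": 0, "ry": 0, "rz": 0, "fingers": 0},
  ],
)

```text
clock: 10.8
position: [0.5789, -0.1539, 0.2228]
eef_rot: [0.994, -0.114, -0.0, 0.0]
contact_force: [-6.7, 2.1, 18.3]
width: 0.0002
finger_force: 9.1
```

Request:
send_rows(
  targets=[
    {"x": 0, "y": 0, "z": 0, "rx": 0, "ry": 0, "rz": 0, "fingers": 0},
  ],
)

```text
clock: 10.92
position: [0.5789, -0.1538, 0.2229]
eef_rot: [0.994, -0.114, -0.0, 0.0]
contact_force: [-6.3, 1.6, 15.8]
width: 0.0002
finger_force: 7.9
```

Request:
send_rows(
  targets=[
    {"x": 0, "y": 0, "z": 0.0006, "rx": 0, "ry": 0, "rz": 0, "fingers": 0},
    {"x": 0, "y": 0, "z": 0, "rx": 0, "ry": 0, "rz": 0, "fingers": 0},
  ],
)

```text
clock: 11.18
position: [0.5789, -0.1538, 0.2227]
eef_rot: [0.994, -0.114, -0.0, 0.0]
contact_force: [-6.4, 1.8, 18.4]
width: 0.0001
finger_force: 9.2
```

Request:
send_rows(
  targets=[
    {"x": 0, "y": 0, "z": -0.004, "rx": 0, "ry": 0, "rz": 0, "fingers": 0},
    {"x": 0, "y": 0, "z": -0.008, "rx": 0, "ry": 0, "rz": 0, "fingers": 0},
    {"x": 0, "y": 0, "z": 0, "rx": 0, "ry": 0, "rz": 0, "fingers": 0},
    {"x": 0, "y": -0.04, "z": 0, "rx": 0, "ry": 0, "rz": 0, "fingers": 0},
    {"x": 0, "y": -0.04, "z": 0, "rx": 0, "ry": 0, "rz": 0, "fingers": 0},
    {"x": 0, "y": -0.04, "z": 0, "rx": 0, "ry": 0, "rz": 0, "fingers": 0},
    {"x": 0, "y": 0, "z": 0.003, "rx": 0, "ry": 0, "rz": 0, "fingers": 0},
    {"x": 0, "y": 0, "z": 0.003, "rx": 0, "ry": 0, "rz": 0, "fingers": 0},
  ],
)

```text
clock: 12.18
position: [0.6053, -0.0369, 0.2246]
eef_rot: [0.994, -0.113, -0.0, 0.0]
contact_force: [-0.7, -0.3, 1.0]
width: 0.0002
finger_force: 0.0
```

Request:
send_rows(
  targets=[
    {"x": 0, "y": 0, "z": 0.001, "rx": 0, "ry": 0, "rz": 0, "fingers": 0},
    {"x": 0, "y": 0, "z": 0.001, "rx": 0, "ry": 0, "rz": 0, "fingers": 0},
  ],
)

```text
clock: 12.42
position: [0.6054, -0.0378, 0.223]
eef_rot: [0.993, -0.115, -0.0, 0.0]
contact_force: [0.2, 0.4, 0.1]
width: 0.0002
finger_force: 0.2
```

Request:
send_rows(
  targets=[
    {"x": 0, "y": 0, "z": 0.001, "rx": 0, "ry": 0, "rz": 0, "fingers": 0},
    {"x": 0, "y": 0, "z": 0.001, "rx": 0, "ry": 0, "rz": 0, "fingers": 0},
  ],
)

```text
clock: 12.68
position: [0.6056, -0.0376, 0.2227]
eef_rot: [0.993, -0.114, -0.0, 0.0]
contact_force: [-5.0, -1.1, 11.7]
width: 0.0
finger_force: 5.8
```

Request:
send_rows(
  targets=[
    {"x": 0, "y": 0, "z": 0.001, "rx": 0, "ry": 0, "rz": 0, "fingers": 0},
  ],
)

```text
clock: 12.8
position: [0.6057, -0.0376, 0.2226]
eef_rot: [0.993, -0.114, -0.001, 0.0]
contact_force: [-7.2, -1.1, 17.0]
width: 0.0001
finger_force: 8.0
```

Request:
send_rows(
  targets=[
    {"x": 0, "y": 0, "z": 0.0008, "rx": 0, "ry": 0, "rz": 0, "fingers": 0},
    {"x": 0, "y": 0, "z": 0, "rx": 0, "ry": 0, "rz": 0, "fingers": 0},
  ],
)

```text
clock: 13.05
position: [0.6058, -0.0376, 0.2226]
eef_rot: [0.993, -0.114, -0.001, 0.001]
contact_force: [-7.1, -0.9, 15.3]
width: 0.0003
finger_force: 8.2
```

Request:
send_rows(
  targets=[
    {"x": 0, "y": 0, "z": 0.0009, "rx": 0, "ry": 0, "rz": 0, "fingers": 0},
    {"x": 0, "y": 0, "z": 0, "rx": 0, "ry": 0, "rz": 0, "fingers": 0},
  ],
)

```text
clock: 13.3
position: [0.6058, -0.0376, 0.2225]
eef_rot: [0.993, -0.114, -0.001, 0.001]
contact_force: [-9.0, -0.8, 20.2]
width: 0.0002
finger_force: 10.2
```

Request:
send_rows(
  targets=[
    {"x": 0, "y": 0, "z": -0.004, "rx": 0, "ry": 0, "rz": 0, "fingers": 0},
    {"x": 0, "y": 0, "z": -0.008, "rx": 0, "ry": 0, "rz": 0, "fingers": 0},
    {"x": 0, "y": 0, "z": 0, "rx": 0, "ry": 0, "rz": 0, "fingers": 0},
    {"x": 0, "y": 0.04, "z": 0, "rx": 0, "ry": 0, "rz": 0, "fingers": 0},
    {"x": 0, "y": 0.04, "z": 0, "rx": 0, "ry": 0, "rz": 0, "fingers": 0},
    {"x": 0, "y": 0.04, "z": 0, "rx": 0, "ry": 0, "rz": 0, "fingers": 0},
    {"x": 0, "y": 0, "z": 0.003, "rx": 0, "ry": 0, "rz": 0, "fingers": 0},
    {"x": 0, "y": 0, "z": 0.003, "rx": 0, "ry": 0, "rz": 0, "fingers": 0},
  ],
)

```text
clock: 14.3
position: [0.5783, -0.1534, 0.224]
eef_rot: [0.993, -0.114, -0.0, -0.0]
contact_force: [0.3, 0.8, -0.7]
width: 0.0001
finger_force: 0.0
```

Request:
send_rows(
  targets=[
    {"x": 0, "y": 0, "z": 0.001, "rx": 0, "ry": 0, "rz": 0, "fingers": 0},
    {"x": 0, "y": 0, "z": 0.001, "rx": 0, "ry": 0, "rz": 0, "fingers": 0},
  ],
)

```text
clock: 14.55
position: [0.5784, -0.1527, 0.223]
eef_rot: [0.994, -0.113, -0.001, -0.0]
contact_force: [-3.1, 0.2, 9.0]
width: -0.0001
finger_force: 4.2
```

Request:
send_rows(
  targets=[
    {"x": 0, "y": 0, "z": 0.001, "rx": 0, "ry": 0, "rz": 0, "fingers": 0},
    {"x": 0, "y": 0, "z": 0.001, "rx": 0, "ry": 0, "rz": 0, "fingers": 0},
  ],
)

```text
clock: 14.8
position: [0.5786, -0.1528, 0.2227]
eef_rot: [0.994, -0.113, -0.001, -0.0]
contact_force: [-7.7, 1.1, 18.4]
width: 0.0
finger_force: 8.7
```

Request:
send_rows(
  targets=[
    {"x": 0, "y": 0, "z": 0.0007, "rx": 0, "ry": 0, "rz": 0, "fingers": 0},
    {"x": 0, "y": 0, "z": 0, "rx": 0, "ry": 0, "rz": 0, "fingers": 0},
  ],
)

```text
clock: 15.05
position: [0.5786, -0.1528, 0.2228]
eef_rot: [0.994, -0.113, -0.001, -0.0]
contact_force: [-7.2, 0.7, 17.2]
width: 0.0001
finger_force: 8.7
```

Request:
send_rows(
  targets=[
    {"x": 0, "y": 0, "z": -0.004, "rx": 0, "ry": 0, "rz": 0, "fingers": 0},
    {"x": 0, "y": 0, "z": -0.008, "rx": 0, "ry": 0, "rz": 0, "fingers": 0},
    {"x": 0, "y": 0, "z": 0, "rx": 0, "ry": 0, "rz": 0, "fingers": 0},
    {"x": 0, "y": -0.04, "z": 0, "rx": 0, "ry": 0, "rz": 0, "fingers": 0},
    {"x": 0, "y": -0.04, "z": 0, "rx": 0, "ry": 0, "rz": 0, "fingers": 0},
    {"x": 0, "y": -0.04, "z": 0, "rx": 0, "ry": 0, "rz": 0, "fingers": 0},
    {"x": 0, "y": 0, "z": 0.003, "rx": 0, "ry": 0, "rz": 0, "fingers": 0},
    {"x": 0, "y": 0, "z": 0.003, "rx": 0, "ry": 0, "rz": 0, "fingers": 0},
  ],
)

```text
clock: 16.05
position: [0.6054, -0.0368, 0.2253]
eef_rot: [0.994, -0.113, -0.0, 0.0]
contact_force: [-0.9, 0.3, 0.0]
width: -0.0001
finger_force: 0.0
```

Request:
send_rows(
  targets=[
    {"x": 0, "y": 0, "z": 0.001, "rx": 0, "ry": 0, "rz": 0, "fingers": 0},
    {"x": 0, "y": 0, "z": 0.001, "rx": 0, "ry": 0, "rz": 0, "fingers": 0},
    {"x": 0, "y": 0, "z": 0.001, "rx": 0, "ry": 0, "rz": 0, "fingers": 0},
  ],
)

```text
clock: 16.42
position: [0.6055, -0.0375, 0.2229]
eef_rot: [0.993, -0.114, 0.0, 0.0]
contact_force: [-1.4, -0.6, 4.3]
width: -0.0001
finger_force: 2.2
```

Request:
send_rows(
  targets=[
    {"x": 0, "y": 0, "z": 0.001, "rx": 0, "ry": 0, "rz": 0, "fingers": 0},
  ],
)

```text
clock: 16.55
position: [0.6057, -0.0374, 0.2228]
eef_rot: [0.993, -0.114, -0.0, 0.0]
contact_force: [-2.9, -0.5, 8.8]
width: -0.0
finger_force: 4.4
```

Request:
send_rows(
  targets=[
    {"x": 0, "y": 0, "z": 0.001, "rx": 0, "ry": 0, "rz": 0, "fingers": 0},
    {"x": 0, "y": 0, "z": 0.001, "rx": 0, "ry": 0, "rz": 0, "fingers": 0},
  ],
)

```text
clock: 16.8
position: [0.6059, -0.0374, 0.2226]
eef_rot: [0.994, -0.114, -0.0, 0.0]
contact_force: [-6.5, -0.8, 17.3]
width: -0.0001
finger_force: 8.8
```

Request:
send_rows(
  targets=[
    {"x": 0, "y": 0, "z": 0.0006, "rx": 0, "ry": 0, "rz": 0, "fingers": 0},
  ],
)

```text
clock: 16.92
position: [0.6059, -0.0374, 0.2225]
eef_rot: [0.994, -0.114, -0.0, 0.0]
contact_force: [-7.8, -1.1, 18.8]
width: -0.0001
finger_force: 9.5
```

Request:
send_rows(
  targets=[
    {"x": 0, "y": 0, "z": 0, "rx": 0, "ry": 0, "rz": 0, "fingers": 0},
  ],
)

```text
clock: 17.05
position: [0.6059, -0.0373, 0.2226]
eef_rot: [0.994, -0.114, -0.0, 0.001]
contact_force: [-6.4, -0.1, 16.1]
width: 0.0006
finger_force: 8.5
```

Request:
send_rows(
  targets=[
    {"x": 0, "y": 0, "z": -0.004, "rx": 0, "ry": 0, "rz": 0, "fingers": 0},
    {"x": 0, "y": 0, "z": -0.008, "rx": 0, "ry": 0, "rz": 0, "fingers": 0},
    {"x": 0, "y": 0, "z": 0, "rx": 0, "ry": 0, "rz": 0, "fingers": 0},
    {"x": 0, "y": 0.04, "z": 0, "rx": 0, "ry": 0, "rz": 0, "fingers": 0},
    {"x": 0, "y": 0.04, "z": 0, "rx": 0, "ry": 0, "rz": 0, "fingers": 0},
    {"x": 0, "y": 0.04, "z": 0, "rx": 0, "ry": 0, "rz": 0, "fingers": 0},
    {"x": 0, "y": 0, "z": 0.003, "rx": 0, "ry": 0, "rz": 0, "fingers": 0},
    {"x": 0, "y": 0, "z": 0.003, "rx": 0, "ry": 0, "rz": 0, "fingers": 0},
  ],
)

```text
clock: 18.05
position: [0.5783, -0.1534, 0.2247]
eef_rot: [0.993, -0.114, -0.0, -0.0]
contact_force: [-0.2, 0.6, 0.4]
width: 0.0001
finger_force: 0.0
```

Request:
send_rows(
  targets=[
    {"x": 0, "y": 0, "z": 0.001, "rx": 0, "ry": 0, "rz": 0, "fingers": 0},
    {"x": 0, "y": 0, "z": 0.001, "rx": 0, "ry": 0, "rz": 0, "fingers": 0},
    {"x": 0, "y": 0, "z": 0.001, "rx": 0, "ry": 0, "rz": 0, "fingers": 0},
  ],
)

```text
clock: 18.42
position: [0.5787, -0.1527, 0.223]
eef_rot: [0.994, -0.113, -0.0, -0.0]
contact_force: [-3.4, 2.7, 9.3]
width: 0.0002
finger_force: 4.3
```

Request:
send_rows(
  targets=[
    {"x": 0, "y": 0, "z": 0.001, "rx": 0, "ry": 0, "rz": 0, "fingers": 0},
  ],
)

```text
clock: 18.55
position: [0.5787, -0.1528, 0.2229]
eef_rot: [0.994, -0.114, -0.001, -0.0]
contact_force: [-4.4, 3.0, 12.9]
width: 0.0
finger_force: 6.5
```

Request:
send_rows(
  targets=[
    {"x": 0, "y": 0, "z": 0.001, "rx": 0, "ry": 0, "rz": 0, "fingers": 0},
  ],
)

```text
clock: 18.68
position: [0.5788, -0.1528, 0.2227]
eef_rot: [0.994, -0.114, -0.001, -0.001]
contact_force: [-6.4, 3.4, 17.5]
width: 0.0001
finger_force: 8.8
```

Request:
send_rows(
  targets=[
    {"x": 0, "y": 0, "z": 0.0006, "rx": 0, "ry": 0, "rz": 0, "fingers": 0},
  ],
)

```text
clock: 18.8
position: [0.5788, -0.1528, 0.2227]
eef_rot: [0.994, -0.113, -0.001, -0.001]
contact_force: [-7.0, 4.0, 19.3]
width: 0.0004
finger_force: 9.5
```

Request:
send_rows(
  targets=[
    {"x": 0, "y": 0, "z": 0.0003, "rx": 0, "ry": 0, "rz": 0, "fingers": 0},
  ],
)

```text
clock: 18.92
position: [0.5788, -0.1529, 0.2227]
eef_rot: [0.994, -0.114, -0.001, -0.001]
contact_force: [-6.4, 3.2, 19.2]
width: -0.0002
finger_force: 9.7
```

Request:
send_rows(
  targets=[
    {"x": 0, "y": 0, "z": -0.004, "rx": 0, "ry": 0, "rz": 0, "fingers": 0},
    {"x": 0, "y": 0, "z": -0.008, "rx": 0, "ry": 0, "rz": 0, "fingers": 0},
    {"x": 0, "y": 0, "z": 0, "rx": 0, "ry": 0, "rz": 0, "fingers": 0},
    {"x": 0, "y": -0.04, "z": 0, "rx": 0, "ry": 0, "rz": 0, "fingers": 0},
    {"x": 0, "y": -0.04, "z": 0, "rx": 0, "ry": 0, "rz": 0, "fingers": 0},
    {"x": 0, "y": -0.04, "z": 0, "rx": 0, "ry": 0, "rz": 0, "fingers": 0},
    {"x": 0, "y": 0, "z": 0.003, "rx": 0, "ry": 0, "rz": 0, "fingers": 0},
    {"x": 0, "y": 0, "z": 0.003, "rx": 0, "ry": 0, "rz": 0, "fingers": 0},
  ],
)

```text
clock: 19.92
position: [0.6054, -0.0369, 0.2248]
eef_rot: [0.994, -0.114, -0.0, 0.0]
contact_force: [-0.8, -0.7, -0.7]
width: 0.0001
finger_force: 0.0
```

Request:
send_rows(
  targets=[
    {"x": 0, "y": 0, "z": 0.001, "rx": 0, "ry": 0, "rz": 0, "fingers": 0},
    {"x": 0, "y": 0, "z": 0.001, "rx": 0, "ry": 0, "rz": 0, "fingers": 0},
    {"x": 0, "y": 0, "z": 0.001, "rx": 0, "ry": 0, "rz": 0, "fingers": 0},
    {"x": 0, "y": 0, "z": 0.001, "rx": 0, "ry": 0, "rz": 0, "fingers": 0},
  ],
)

```text
clock: 20.42
position: [0.6056, -0.0376, 0.2227]
eef_rot: [0.993, -0.114, -0.0, 0.0]
contact_force: [-4.6, -1.4, 11.2]
width: 0.0002
finger_force: 5.6
```

Request:
send_rows(
  targets=[
    {"x": 0, "y": 0, "z": 0.001, "rx": 0, "ry": 0, "rz": 0, "fingers": 0},
  ],
)

```text
clock: 20.55
position: [0.6057, -0.0376, 0.2226]
eef_rot: [0.993, -0.114, -0.001, 0.001]
contact_force: [-5.7, -1.3, 15.5]
width: -0.0
finger_force: 7.8
```

Request:
send_rows(
  targets=[
    {"x": 0, "y": 0, "z": 0.0008, "rx": 0, "ry": 0, "rz": 0, "fingers": 0},
  ],
)

```text
clock: 20.68
position: [0.6058, -0.0376, 0.2226]
eef_rot: [0.993, -0.114, -0.001, 0.001]
contact_force: [-7.9, -1.5, 18.3]
width: 0.0002
finger_force: 9.2
```

Request:
send_rows(
  targets=[
    {"x": 0, "y": 0, "z": 0.0003, "rx": 0, "ry": 0, "rz": 0, "fingers": 0},
  ],
)

```text
clock: 20.8
position: [0.6058, -0.0375, 0.2226]
eef_rot: [0.993, -0.114, -0.001, 0.001]
contact_force: [-6.9, -0.6, 18.7]
width: -0.0001
finger_force: 9.1
```

Request:
send_rows(
  targets=[
    {"x": 0, "y": 0, "z": -0.004, "rx": 0, "ry": 0, "rz": 0, "fingers": 0},
    {"x": 0, "y": 0, "z": -0.036, "rx": 0, "ry": 0, "rz": 0, "fingers": 0},
    {"x": -0.045, "y": 0, "z": 0, "rx": 0, "ry": 0, "rz": 0, "fingers": 0},
    {"x": -0.045, "y": 0, "z": 0, "rx": 0, "ry": 0, "rz": 0, "fingers": 0},
    {"x": -0.02, "y": 0, "z": 0, "rx": 0, "ry": 0, "rz": 0, "fingers": 0},
    {"x": 0, "y": 0, "z": 0, "rx": 0, "ry": 0, "rz": 0, "fingers": 0},
  ],
)

```text
clock: 21.55
position: [0.4971, -0.0117, 0.2589]
eef_rot: [0.994, -0.114, -0.001, -0.0]
contact_force: [0.6, -0.3, 0.4]
width: 0.0
finger_force: 0.0
```

Run:
```python
from h import *
q,M,o=tool(); print(o["clock"],q,np.arctan2(M[1,0],M[0,0]))
im=capture("wrist"); P=camera_params("wrist"); cv2.imwrite("pics/w3.png",im); print([pix("wrist",p,P).round() for p in [(.5427,-.0085,.028),(.5097,-.151,.028)]])
im=capture("top"); c=im[150:220,310:410]; cv2.imwrite("pics/t3.png",cv2.resize(c,None,fx=7,fy=7,interpolation=cv2.INTER_CUBIC))
print(delta([.5427,-.0085,q[2]]),delta([.5097,-.151,q[2]]))
```

```text
21.55 [ 0.49707662 -0.0116729   0.25891121] -0.22810143979349498
[array([258., 169.]), array([496., 170.])]
[ 0.0413 -0.0133  0.0009] [0.0414 0.1329 0.0009]
```

View pics/w3.png

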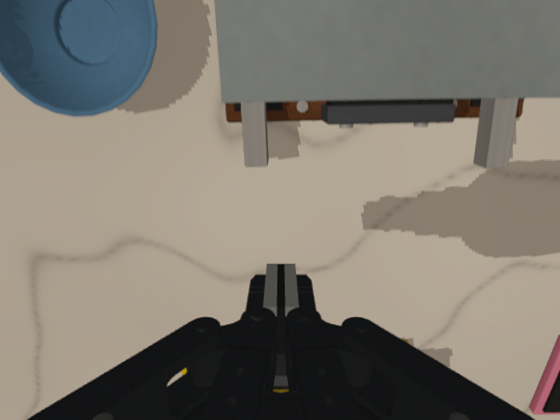

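The left bar's near end is at (255,166) and the right bar's at (493,167), both where expected. I'll lower the fingers in front of the left bar.

Request:
send_rows(
  targets=[
    {"x": 0, "y": -0.015, "z": 0, "rx": 0, "ry": 0, "rz": 0.0, "fingers": 0},
    {"x": 0, "y": 0, "z": 0.03, "rx": 0, "ry": 0, "rz": 0, "fingers": 0},
    {"x": 0, "y": 0, "z": 0.03, "rx": 0, "ry": 0, "rz": 0, "fingers": 0},
    {"x": 0, "y": 0, "z": 0.0145, "rx": 0, "ry": 0, "rz": 0, "fingers": 0},
    {"x": 0.008, "y": 0, "z": 0, "rx": 0, "ry": 0, "rz": 0, "fingers": 0},
    {"x": 0.008, "y": 0, "z": 0, "rx": 0, "ry": 0, "rz": 0, "fingers": 0},
    {"x": 0.004, "y": 0, "z": 0, "rx": 0, "ry": 0, "rz": 0, "fingers": 0},
  ],
)

```text
clock: 22.52
position: [0.5232, -0.0021, 0.1862]
eef_rot: [0.993, -0.114, 0.002, -0.0]
contact_force: [1.0, 0.6, -0.3]
width: -0.0003
finger_force: 0.0
```

Request:
send_rows(
  targets=[
    {"x": 0.001, "y": 0, "z": 0, "rx": 0, "ry": 0, "rz": 0, "fingers": 0},
    {"x": 0.001, "y": 0, "z": 0, "rx": 0, "ry": 0, "rz": 0, "fingers": 0},
    {"x": 0.001, "y": 0, "z": 0, "rx": 0, "ry": 0, "rz": 0, "fingers": 0},
    {"x": 0.001, "y": 0, "z": 0, "rx": 0, "ry": 0, "rz": 0, "fingers": 0},
  ],
)

```text
clock: 23.02
position: [0.5251, -0.0027, 0.1848]
eef_rot: [0.993, -0.114, -0.0, -0.0]
contact_force: [0.9, 1.2, -0.0]
width: -0.0002
finger_force: 0.0
```

Run:
```python
from h import *
q,M,o=tool(); print(q,o["contact_force"])
c=capture("wrist")[60:360,130:430]; cv2.imwrite("pics/w4.png",cv2.resize(c,None,fx=2,fy=2))
```

```text
[ 0.52509766 -0.00270507  0.18477753] [ 0.85958446  1.22941677 -0.02466011]
```

View pics/w4.png

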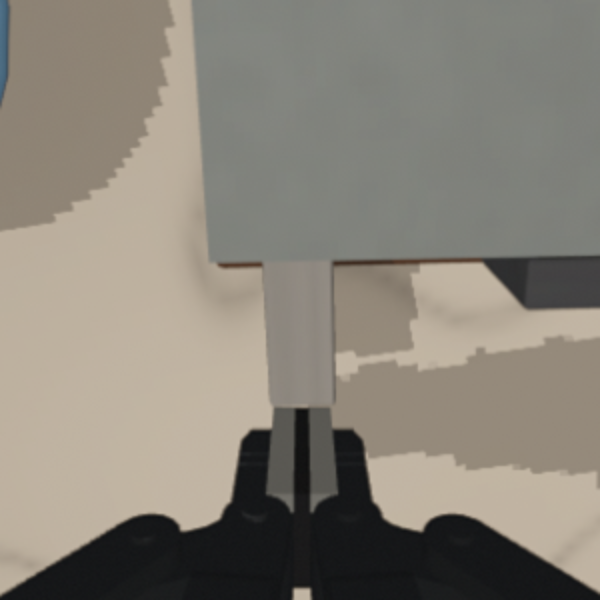

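The fingers sit centred in front of the left bar's end at crop pixel (302,405), with a small gap. Next I'll feel forward.

Request:
send_rows(
  targets=[
    {"x": 0.0005, "y": 0, "z": 0, "rx": 0, "ry": 0, "rz": 0, "fingers": 0},
    {"x": 0.0005, "y": 0, "z": 0, "rx": 0, "ry": 0, "rz": 0, "fingers": 0},
  ],
)

```text
clock: 23.32
position: [0.5262, -0.0029, 0.1847]
eef_rot: [0.993, -0.114, -0.0, -0.0]
contact_force: [-0.3, 0.4, -0.5]
width: -0.0004
finger_force: 0.0
```

Request:
send_rows(
  targets=[
    {"x": 0.0005, "y": 0, "z": 0, "rx": 0, "ry": 0, "rz": 0, "fingers": 0},
  ],
)

```text
clock: 23.45
position: [0.5267, -0.003, 0.1848]
eef_rot: [0.993, -0.114, -0.0, -0.0]
contact_force: [0.7, 0.0, 0.4]
width: -0.0002
finger_force: 0.0
```

Request:
send_rows(
  targets=[
    {"x": 0.0005, "y": 0, "z": 0, "rx": 0, "ry": 0, "rz": 0, "fingers": 0},
  ],
)

```text
clock: 23.58
position: [0.5272, -0.0032, 0.1848]
eef_rot: [0.993, -0.114, 0.0, 0.0]
contact_force: [0.4, -0.2, 0.4]
width: -0.0
finger_force: 0.0
```

Request:
send_rows(
  targets=[
    {"x": 0.0005, "y": 0, "z": 0, "rx": 0, "ry": 0, "rz": 0, "fingers": 0},
  ],
)

```text
clock: 23.7
position: [0.5277, -0.0033, 0.1847]
eef_rot: [0.993, -0.114, -0.0, -0.0]
contact_force: [0.0, -0.3, -0.0]
width: -0.0
finger_force: 0.0
```

Request:
send_rows(
  targets=[
    {"x": 0.0005, "y": 0, "z": 0, "rx": 0, "ry": 0, "rz": 0, "fingers": 0},
  ],
)

```text
clock: 23.82
position: [0.5282, -0.0034, 0.1848]
eef_rot: [0.993, -0.114, -0.0, 0.0]
contact_force: [0.3, -0.4, -0.5]
width: 0.0002
finger_force: 0.0
```

Request:
send_rows(
  targets=[
    {"x": 0.0005, "y": 0, "z": 0, "rx": 0, "ry": 0, "rz": 0, "fingers": 0},
  ],
)

```text
clock: 23.95
position: [0.5286, -0.0035, 0.1848]
eef_rot: [0.993, -0.114, -0.0, -0.0]
contact_force: [0.1, -0.9, -0.1]
width: -0.0001
finger_force: 0.0
```

Request:
send_rows(
  targets=[
    {"x": 0.0005, "y": 0, "z": 0, "rx": 0, "ry": 0, "rz": 0, "fingers": 0},
  ],
)

```text
clock: 24.08
position: [0.5291, -0.0036, 0.1848]
eef_rot: [0.993, -0.114, -0.0, -0.0]
contact_force: [-0.2, 0.6, -0.1]
width: -0.0003
finger_force: 0.0
```

Request:
send_rows(
  targets=[
    {"x": 0.0005, "y": 0, "z": 0, "rx": 0, "ry": 0, "rz": 0, "fingers": 0},
    {"x": 0.0005, "y": 0, "z": 0, "rx": 0, "ry": 0, "rz": 0, "fingers": 0},
  ],
)

```text
clock: 24.32
position: [0.5301, -0.0038, 0.1848]
eef_rot: [0.993, -0.114, 0.0, -0.0]
contact_force: [-0.3, -0.2, 0.3]
width: -0.0002
finger_force: 0.0
```

Request:
send_rows(
  targets=[
    {"x": 0.0005, "y": 0, "z": 0, "rx": 0, "ry": 0, "rz": 0, "fingers": 0},
  ],
)

```text
clock: 24.45
position: [0.5306, -0.0039, 0.1848]
eef_rot: [0.993, -0.114, 0.0, -0.0]
contact_force: [-0.8, -0.2, 0.0]
width: -0.0002
finger_force: 0.0
```

Request:
send_rows(
  targets=[
    {"x": 0.0005, "y": 0, "z": 0, "rx": 0, "ry": 0, "rz": 0, "fingers": 0},
  ],
)

```text
clock: 24.58
position: [0.5311, -0.0041, 0.1847]
eef_rot: [0.994, -0.114, -0.0, -0.0]
contact_force: [-0.0, -0.1, -0.3]
width: -0.0004
finger_force: 0.0
```

Request:
send_rows(
  targets=[
    {"x": 0.0005, "y": 0, "z": 0, "rx": 0, "ry": 0, "rz": 0, "fingers": 0},
  ],
)

```text
clock: 24.7
position: [0.5314, -0.0041, 0.1847]
eef_rot: [0.993, -0.114, -0.0, -0.0]
contact_force: [-1.0, 0.7, 1.3]
width: 0.0002
finger_force: 0.6
```

Request:
send_rows(
  targets=[
    {"x": 0.0005, "y": 0, "z": 0, "rx": 0, "ry": 0, "rz": 0, "fingers": 0},
  ],
)

```text
clock: 24.82
position: [0.5316, -0.0042, 0.1846]
eef_rot: [0.993, -0.114, -0.001, -0.0]
contact_force: [-2.1, 1.5, 2.6]
width: 0.0002
finger_force: 1.2
```

Request:
send_rows(
  targets=[
    {"x": 0.0003, "y": 0, "z": 0, "rx": 0, "ry": 0, "rz": 0, "fingers": 0},
  ],
)

```text
clock: 24.95
position: [0.5317, -0.0042, 0.1846]
eef_rot: [0.993, -0.114, -0.001, -0.0]
contact_force: [-2.8, 0.2, 2.2]
width: 0.0002
finger_force: 1.7
```

Request:
send_rows(
  targets=[
    {"x": 0, "y": 0, "z": -0.0004, "rx": 0, "ry": 0, "rz": 0, "fingers": 0},
  ],
)

```text
clock: 25.08
position: [0.5316, -0.0042, 0.1848]
eef_rot: [0.994, -0.114, -0.001, -0.0]
contact_force: [-3.2, 2.3, -0.5]
width: -0.0001
finger_force: 1.5
```

Request:
send_rows(
  targets=[
    {"x": 0.0002, "y": 0, "z": 0, "rx": 0, "ry": 0, "rz": 0, "fingers": 0},
  ],
)

```text
clock: 25.2
position: [0.5317, -0.0042, 0.1847]
eef_rot: [0.993, -0.114, -0.001, -0.0]
contact_force: [-4.6, 0.6, 2.0]
width: -0.0001
finger_force: 2.1
```

Request:
send_rows(
  targets=[
    {"x": 0, "y": 0, "z": -0.0001, "rx": 0, "ry": 0, "rz": 0, "fingers": 0},
  ],
)

```text
clock: 25.32
position: [0.5317, -0.0042, 0.1848]
eef_rot: [0.993, -0.114, -0.001, -0.0]
contact_force: [-4.4, 2.0, 0.6]
width: -0.0002
finger_force: 2.2
```

Request:
send_rows(
  targets=[
    {"x": 0, "y": 0, "z": 0, "rx": 0, "ry": 0, "rz": 0, "fingers": 0},
  ],
)

```text
clock: 25.45
position: [0.5317, -0.0042, 0.1848]
eef_rot: [0.993, -0.114, -0.001, -0.0]
contact_force: [-3.9, 1.7, 0.4]
width: 0.0001
finger_force: 2.6
```

Request:
send_rows(
  targets=[
    {"x": 0, "y": 0, "z": 0, "rx": 0, "ry": 0, "rz": 0, "fingers": 0},
  ],
)

```text
clock: 25.58
position: [0.5317, -0.0042, 0.1848]
eef_rot: [0.993, -0.114, -0.001, -0.0]
contact_force: [-4.1, 0.9, 0.6]
width: -0.0002
finger_force: 2.5
```

Request:
send_rows(
  targets=[
    {"x": 0, "y": 0, "z": 0, "rx": 0, "ry": 0, "rz": 0, "fingers": 0},
    {"x": 0, "y": 0, "z": 0, "rx": 0, "ry": 0, "rz": 0, "fingers": 0},
    {"x": 0, "y": 0, "z": 0, "rx": 0, "ry": 0, "rz": 0, "fingers": 0},
  ],
)

```text
clock: 25.95
position: [0.5317, -0.0042, 0.1848]
eef_rot: [0.993, -0.114, -0.001, -0.0]
contact_force: [-4.9, 2.5, 1.0]
width: -0.0002
finger_force: 2.5
```

Request:
send_rows(
  targets=[
    {"x": -0.001, "y": 0, "z": 0, "rx": 0, "ry": 0, "rz": 0, "fingers": 0},
    {"x": -0.007, "y": 0, "z": 0, "rx": 0, "ry": 0, "rz": 0, "fingers": 0},
    {"x": -0.008, "y": 0, "z": 0, "rx": 0, "ry": 0, "rz": 0, "fingers": 0},
    {"x": 0, "y": 0.036, "z": 0, "rx": 0, "ry": 0, "rz": 0, "fingers": 0},
    {"x": 0, "y": 0.036, "z": 0, "rx": 0, "ry": 0, "rz": 0, "fingers": 0},
    {"x": 0, "y": 0.036, "z": 0, "rx": 0, "ry": 0, "rz": 0, "fingers": 0},
    {"x": 0, "y": 0.036, "z": 0, "rx": 0, "ry": 0, "rz": 0, "fingers": 0},
    {"x": 0, "y": 0.002, "z": 0, "rx": 0, "ry": 0, "rz": 0, "fingers": 0},
    {"x": 0, "y": 0, "z": 0, "rx": 0, "ry": 0, "rz": 0, "fingers": 0},
  ],
)

```text
clock: 27.08
position: [0.4841, -0.143, 0.1856]
eef_rot: [0.993, -0.114, 0.001, 0.0]
contact_force: [-0.1, 0.0, -1.8]
width: -0.0001
finger_force: 0.0
```

Run:
```python
from h import *
q,M,o=tool(); print(q,o["contact_force"])
c=capture("wrist")[60:360,130:430]; cv2.imwrite("pics/w5.png",cv2.resize(c,None,fx=2,fy=2))
```

```text
[ 0.48406495 -0.14301203  0.18558846] [-0.06294232  0.04398402 -1.76672606]
```

View pics/w5.png

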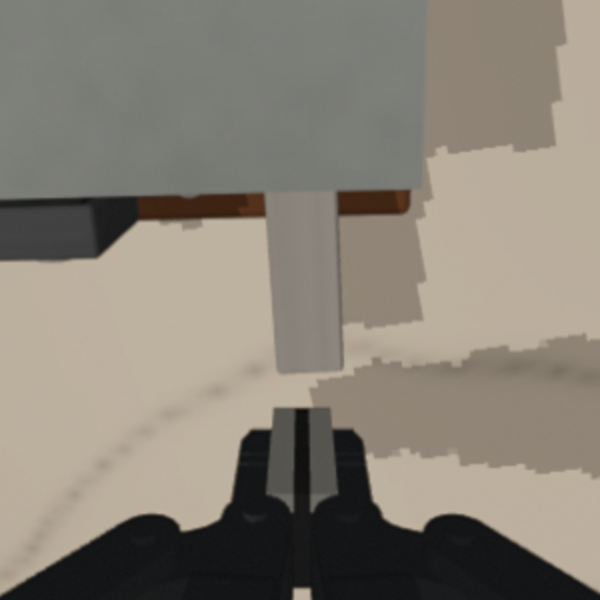

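The right bar's end is at crop pixel (310,372), about 13 mm ahead and 1.7 mm to the right of the fingers.

Request:
send_rows(
  targets=[
    {"x": 0.004, "y": 0.0016, "z": 0, "rx": 0, "ry": 0, "rz": 0, "fingers": 0},
    {"x": 0.003, "y": 0, "z": 0, "rx": 0, "ry": 0, "rz": 0, "fingers": 0},
    {"x": 0.001, "y": 0, "z": 0, "rx": 0, "ry": 0, "rz": 0, "fingers": 0},
    {"x": 0.0005, "y": 0, "z": 0, "rx": 0, "ry": 0, "rz": 0, "fingers": 0},
    {"x": 0.0005, "y": 0, "z": 0, "rx": 0, "ry": 0, "rz": 0, "fingers": 0},
  ],
)

```text
clock: 27.75
position: [0.4923, -0.1465, 0.1852]
eef_rot: [0.994, -0.114, -0.0, -0.0]
contact_force: [-0.2, 0.4, 0.0]
width: 0.0002
finger_force: 0.0
```

Request:
send_rows(
  targets=[
    {"x": 0.0005, "y": 0, "z": 0, "rx": 0, "ry": 0, "rz": 0, "fingers": 0},
    {"x": 0.0005, "y": 0, "z": 0, "rx": 0, "ry": 0, "rz": 0, "fingers": 0},
  ],
)

```text
clock: 28.0
position: [0.4932, -0.1469, 0.1853]
eef_rot: [0.993, -0.114, -0.0, -0.0]
contact_force: [0.0, 1.1, 0.3]
width: -0.0002
finger_force: 0.0
```

Request:
send_rows(
  targets=[
    {"x": 0.0005, "y": 0, "z": 0, "rx": 0, "ry": 0, "rz": 0, "fingers": 0},
  ],
)

```text
clock: 28.12
position: [0.4938, -0.147, 0.1853]
eef_rot: [0.993, -0.114, -0.0, -0.0]
contact_force: [0.4, 0.0, -0.6]
width: 0.0002
finger_force: 0.0
```

Request:
send_rows(
  targets=[
    {"x": 0.0005, "y": 0, "z": 0, "rx": 0, "ry": 0, "rz": 0, "fingers": 0},
  ],
)

```text
clock: 28.25
position: [0.4943, -0.1471, 0.1853]
eef_rot: [0.993, -0.114, 0.0, 0.0]
contact_force: [0.2, -0.1, 0.3]
width: 0.0002
finger_force: 0.0
```

Contact is expected near x ≈ 0.497.

Request:
send_rows(
  targets=[
    {"x": 0.0005, "y": 0, "z": 0, "rx": 0, "ry": 0, "rz": 0, "fingers": 0},
  ],
)

```text
clock: 28.38
position: [0.4948, -0.1472, 0.1853]
eef_rot: [0.993, -0.114, 0.0, -0.0]
contact_force: [-0.6, 1.1, 0.6]
width: 0.0
finger_force: 0.0
```

Request:
send_rows(
  targets=[
    {"x": 0.0005, "y": 0, "z": 0, "rx": 0, "ry": 0, "rz": 0, "fingers": 0},
  ],
)

```text
clock: 28.5
position: [0.4953, -0.1473, 0.1853]
eef_rot: [0.994, -0.114, 0.0, 0.0]
contact_force: [0.2, 0.4, 0.4]
width: -0.0003
finger_force: 0.0
```

Request:
send_rows(
  targets=[
    {"x": 0.0005, "y": 0, "z": 0, "rx": 0, "ry": 0, "rz": 0, "fingers": 0},
  ],
)

```text
clock: 28.62
position: [0.4958, -0.1474, 0.1853]
eef_rot: [0.993, -0.114, 0.0, 0.0]
contact_force: [-0.2, -1.3, -0.8]
width: -0.0003
finger_force: 0.0
```

Request:
send_rows(
  targets=[
    {"x": 0.0005, "y": 0, "z": 0, "rx": 0, "ry": 0, "rz": 0, "fingers": 0},
  ],
)

```text
clock: 28.75
position: [0.4962, -0.1475, 0.1853]
eef_rot: [0.994, -0.114, -0.0, -0.0]
contact_force: [-0.2, 0.4, -1.9]
width: 0.0001
finger_force: 0.0
```

Request:
send_rows(
  targets=[
    {"x": 0.0005, "y": 0, "z": 0, "rx": 0, "ry": 0, "rz": 0, "fingers": 0},
  ],
)

```text
clock: 28.88
position: [0.4967, -0.1476, 0.1853]
eef_rot: [0.993, -0.114, -0.0, -0.0]
contact_force: [-0.4, 0.2, -0.1]
width: -0.0002
finger_force: 0.0
```

Request:
send_rows(
  targets=[
    {"x": 0.0005, "y": 0, "z": 0, "rx": 0, "ry": 0, "rz": 0, "fingers": 0},
  ],
)

```text
clock: 29.0
position: [0.4972, -0.1477, 0.1853]
eef_rot: [0.993, -0.114, -0.0, -0.0]
contact_force: [-0.5, 0.1, -0.2]
width: 0.0002
finger_force: 0.4
```

Request:
send_rows(
  targets=[
    {"x": 0.0004, "y": 0, "z": 0, "rx": 0, "ry": 0, "rz": 0, "fingers": 0},
  ],
)

```text
clock: 29.12
position: [0.4973, -0.1477, 0.1852]
eef_rot: [0.994, -0.114, -0.001, -0.0]
contact_force: [-0.1, 1.0, 0.7]
width: 0.0002
finger_force: 0.6
```

Request:
send_rows(
  targets=[
    {"x": 0.0004, "y": 0, "z": -0.0002, "rx": 0, "ry": 0, "rz": 0, "fingers": 0},
  ],
)

```text
clock: 29.25
position: [0.4975, -0.1478, 0.1852]
eef_rot: [0.994, -0.114, -0.001, -0.0]
contact_force: [-1.8, -0.3, 0.9]
width: -0.0001
finger_force: 0.9
```

Request:
send_rows(
  targets=[
    {"x": 0.0003, "y": 0, "z": -0.0002, "rx": 0, "ry": 0, "rz": 0, "fingers": 0},
  ],
)

```text
clock: 29.38
position: [0.4976, -0.1478, 0.1853]
eef_rot: [0.994, -0.114, -0.001, -0.0]
contact_force: [-2.1, -0.2, 0.1]
width: -0.0
finger_force: 1.2
```

Request:
send_rows(
  targets=[
    {"x": 0.0004, "y": 0, "z": -0.0001, "rx": 0, "ry": 0, "rz": 0, "fingers": 0},
  ],
)

```text
clock: 29.5
position: [0.4978, -0.1478, 0.1853]
eef_rot: [0.994, -0.114, -0.001, -0.0]
contact_force: [-3.8, -0.7, -0.1]
width: 0.0001
finger_force: 1.9
```

Request:
send_rows(
  targets=[
    {"x": 0.0002, "y": 0, "z": -0.0001, "rx": 0, "ry": 0, "rz": 0, "fingers": 0},
  ],
)

```text
clock: 29.62
position: [0.4979, -0.1478, 0.1853]
eef_rot: [0.994, -0.114, -0.002, -0.0]
contact_force: [-4.5, -0.0, -0.5]
width: -0.0003
finger_force: 2.2
```

Request:
send_rows(
  targets=[
    {"x": 0, "y": 0, "z": 0, "rx": 0, "ry": 0, "rz": 0, "fingers": 0},
  ],
)

```text
clock: 29.75
position: [0.4979, -0.1478, 0.1853]
eef_rot: [0.994, -0.114, -0.002, -0.0]
contact_force: [-5.2, 0.3, 0.2]
width: 0.0002
finger_force: 2.5
```

Request:
send_rows(
  targets=[
    {"x": -0.0001, "y": 0, "z": 0, "rx": 0, "ry": 0, "rz": 0, "fingers": 0},
    {"x": 0, "y": 0, "z": 0, "rx": 0, "ry": 0, "rz": 0, "fingers": 0},
  ],
)

```text
clock: 30.0
position: [0.4979, -0.1478, 0.1853]
eef_rot: [0.994, -0.114, -0.001, -0.0]
contact_force: [-5.2, 0.9, -0.3]
width: -0.0002
finger_force: 2.5
```

Request:
send_rows(
  targets=[
    {"x": 0, "y": 0, "z": 0, "rx": 0, "ry": 0, "rz": 0, "fingers": 0},
    {"x": 0, "y": 0, "z": 0, "rx": 0, "ry": 0, "rz": 0, "fingers": 0},
  ],
)

```text
clock: 30.25
position: [0.4979, -0.1478, 0.1853]
eef_rot: [0.994, -0.114, -0.001, -0.0]
contact_force: [-5.0, 0.5, 0.4]
width: -0.0001
finger_force: 2.5
```

Request:
send_rows(
  targets=[
    {"x": 0, "y": 0, "z": 0, "rx": 0, "ry": 0, "rz": 0, "fingers": 0},
  ],
)

```text
clock: 30.38
position: [0.4979, -0.1478, 0.1853]
eef_rot: [0.994, -0.114, -0.001, -0.0]
contact_force: [-5.4, 0.6, 0.2]
width: -0.0001
finger_force: 2.5
```

Request:
send_rows(
  targets=[
    {"x": -0.001, "y": 0, "z": 0, "rx": 0, "ry": 0, "rz": 0, "fingers": 0},
    {"x": -0.01, "y": 0, "z": 0, "rx": 0, "ry": 0, "rz": 0, "fingers": 0},
    {"x": -0.02, "y": 0, "z": 0, "rx": 0, "ry": 0, "rz": 0, "fingers": 0},
    {"x": 0, "y": 0, "z": -0.037, "rx": 0, "ry": 0, "rz": 0, "fingers": 0},
    {"x": 0, "y": -0.04, "z": -0.037, "rx": 0, "ry": 0, "rz": 0, "fingers": 0},
    {"x": 0, "y": -0.03, "z": 0, "rx": 0, "ry": 0, "rz": 0, "fingers": 0},
    {"x": 0, "y": 0, "z": 0, "rx": 0, "ry": 0, "rz": 0, "fingers": 0},
  ],
)

```text
clock: 31.25
position: [0.4857, -0.0717, 0.2616]
eef_rot: [0.994, -0.113, 0.003, 0.0]
contact_force: [0.2, -0.2, -0.3]
width: -0.0002
finger_force: 0.0
```

Run:
```python
from h import *
q,M,o=tool(); print(o["clock"],q)
im=capture("wrist"); P=camera_params("wrist"); cv2.imwrite("pics/w6.png",im)
for p in [(.5427,-.0085,.028),(.5097,-.151,.028),(.5445,-.007,.028),(.5109,-.1508,.028)]: print(pix("wrist",p,P).round(1))
a=cv2.imread("pics/top0.png");b=capture("top"); print(cv2.absdiff(a,b).max(2)[90:250,120:420].mean())
```

```text
31.25 [ 0.48568822 -0.07173675  0.26159013]
[157.6 170.8]
[396.2 171.3]
[154.3 168.5]
[395.6 169.4]
18.948604166666666
```

View pics/w6.png

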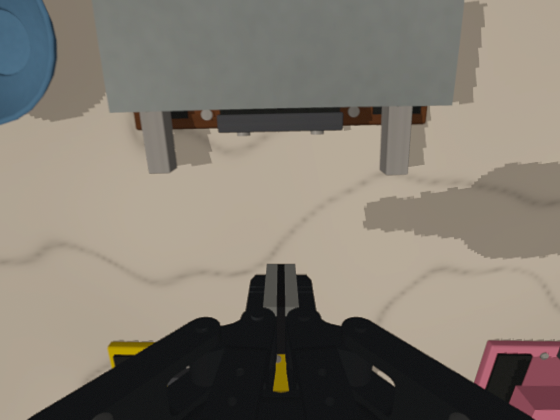

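The bars' near ends at (160,170) and (396,171) haven't moved, and neither has the dish. The right push read about 5 N, a bit above the 4 N asked, so I'll repeat it at 4 N.

Request:
send_rows(
  targets=[
    {"x": 0.004, "y": 0.036, "z": 0, "rx": 0, "ry": 0, "rz": 0, "fingers": 0},
    {"x": 0.004, "y": 0.0354, "z": 0, "rx": 0, "ry": 0, "rz": 0, "fingers": 0},
    {"x": 0, "y": 0, "z": 0.038, "rx": 0, "ry": 0, "rz": 0, "fingers": 0},
    {"x": 0, "y": 0, "z": 0.0383, "rx": 0, "ry": 0, "rz": 0, "fingers": 0},
    {"x": 0, "y": 0, "z": 0, "rx": 0, "ry": 0, "rz": 0, "fingers": 0},
    {"x": 0.006, "y": 0, "z": 0, "rx": 0, "ry": 0, "rz": 0, "fingers": 0},
    {"x": 0.006, "y": 0, "z": 0, "rx": 0, "ry": 0, "rz": 0, "fingers": 0},
    {"x": 0, "y": 0, "z": 0, "rx": 0, "ry": 0, "rz": 0, "fingers": 0},
  ],
)

```text
clock: 32.35
position: [0.4894, -0.1475, 0.1853]
eef_rot: [0.994, -0.114, 0.002, 0.001]
contact_force: [-0.2, -0.3, -1.2]
width: -0.0
finger_force: 0.0
```

Request:
send_rows(
  targets=[
    {"x": 0.003, "y": 0, "z": 0, "rx": 0, "ry": 0, "rz": 0, "fingers": 0},
    {"x": 0.001, "y": 0, "z": 0, "rx": 0, "ry": 0, "rz": 0, "fingers": 0},
    {"x": 0.001, "y": 0, "z": 0, "rx": 0, "ry": 0, "rz": 0, "fingers": 0},
    {"x": 0, "y": 0, "z": 0, "rx": 0, "ry": 0, "rz": 0, "fingers": 0},
  ],
)

```text
clock: 32.85
position: [0.4926, -0.148, 0.1835]
eef_rot: [0.994, -0.114, -0.0, -0.0]
contact_force: [-0.3, -0.2, 0.1]
width: -0.0
finger_force: 0.0
```

Request:
send_rows(
  targets=[
    {"x": 0.001, "y": 0, "z": -0.0008, "rx": 0, "ry": 0, "rz": 0, "fingers": 0},
    {"x": 0.001, "y": 0, "z": -0.0008, "rx": 0, "ry": 0, "rz": 0, "fingers": 0},
    {"x": 0.001, "y": 0, "z": 0, "rx": 0, "ry": 0, "rz": 0, "fingers": 0},
    {"x": 0.0005, "y": 0, "z": 0, "rx": 0, "ry": 0, "rz": 0, "fingers": 0},
  ],
)

```text
clock: 33.35
position: [0.4961, -0.1489, 0.1852]
eef_rot: [0.993, -0.114, 0.0, 0.0]
contact_force: [0.0, 0.7, -0.3]
width: 0.0001
finger_force: 0.0
```

Request:
send_rows(
  targets=[
    {"x": 0.0005, "y": 0, "z": 0, "rx": 0, "ry": 0, "rz": 0, "fingers": 0},
  ],
)

```text
clock: 33.48
position: [0.4965, -0.149, 0.1852]
eef_rot: [0.993, -0.114, -0.0, -0.0]
contact_force: [0.2, 0.4, -0.0]
width: 0.0002
finger_force: 0.0
```

Request:
send_rows(
  targets=[
    {"x": 0.0005, "y": 0, "z": -0.0001, "rx": 0, "ry": 0, "rz": 0, "fingers": 0},
  ],
)

```text
clock: 33.6
position: [0.497, -0.1491, 0.1852]
eef_rot: [0.993, -0.114, -0.0, -0.0]
contact_force: [0.1, 0.5, 0.8]
width: -0.0001
finger_force: 0.1
```

Request:
send_rows(
  targets=[
    {"x": 0.0004, "y": 0, "z": -0.0001, "rx": 0, "ry": 0, "rz": 0, "fingers": 0},
  ],
)

```text
clock: 33.72
position: [0.4971, -0.1491, 0.1852]
eef_rot: [0.994, -0.114, -0.0, -0.0]
contact_force: [-0.8, -0.2, -0.6]
width: 0.0001
finger_force: 0.4
```

Request:
send_rows(
  targets=[
    {"x": 0.0004, "y": 0, "z": -0.0001, "rx": 0, "ry": 0, "rz": 0, "fingers": 0},
    {"x": 0.0004, "y": 0, "z": -0.0002, "rx": 0, "ry": 0, "rz": 0, "fingers": 0},
  ],
)

```text
clock: 33.98
position: [0.4974, -0.1492, 0.1853]
eef_rot: [0.994, -0.114, -0.001, -0.0]
contact_force: [-2.3, 0.6, -0.2]
width: -0.0002
finger_force: 1.2
```

Request:
send_rows(
  targets=[
    {"x": 0.0002, "y": 0, "z": -0.0001, "rx": 0, "ry": 0, "rz": 0, "fingers": 0},
    {"x": 0, "y": 0, "z": 0, "rx": 0, "ry": 0, "rz": 0, "fingers": 0},
  ],
)

```text
clock: 34.22
position: [0.4975, -0.1492, 0.1853]
eef_rot: [0.994, -0.114, -0.001, -0.0]
contact_force: [-3.9, -0.0, -0.5]
width: 0.0002
finger_force: 1.9
```

Request:
send_rows(
  targets=[
    {"x": 0, "y": 0, "z": 0, "rx": 0, "ry": 0, "rz": 0, "fingers": 0},
    {"x": 0, "y": 0, "z": 0, "rx": 0, "ry": 0, "rz": 0, "fingers": 0},
  ],
)

```text
clock: 34.48
position: [0.4976, -0.1492, 0.1853]
eef_rot: [0.994, -0.114, -0.001, -0.0]
contact_force: [-5.1, -0.5, -1.3]
width: -0.0001
finger_force: 2.5
```

Request:
send_rows(
  targets=[
    {"x": 0, "y": 0, "z": 0, "rx": 0, "ry": 0, "rz": 0, "fingers": 0},
    {"x": 0, "y": 0, "z": 0, "rx": 0, "ry": 0, "rz": 0, "fingers": 0},
    {"x": 0, "y": 0, "z": 0, "rx": 0, "ry": 0, "rz": 0, "fingers": 0},
  ],
)

```text
clock: 34.85
position: [0.4975, -0.1492, 0.1853]
eef_rot: [0.994, -0.114, -0.001, -0.0]
contact_force: [-5.4, 0.9, -0.6]
width: 0.0001
finger_force: 2.6
```

Request:
send_rows(
  targets=[
    {"x": -0.001, "y": 0, "z": 0, "rx": 0, "ry": 0, "rz": 0, "fingers": 0},
    {"x": -0.01, "y": 0, "z": 0, "rx": 0, "ry": 0, "rz": 0, "fingers": 0},
    {"x": -0.02, "y": 0, "z": 0, "rx": 0, "ry": 0, "rz": 0, "fingers": 0},
    {"x": 0, "y": 0, "z": -0.037, "rx": 0, "ry": 0, "rz": 0, "fingers": 0},
    {"x": 0, "y": -0.04, "z": -0.037, "rx": 0, "ry": 0, "rz": 0, "fingers": 0},
    {"x": 0, "y": -0.03, "z": 0, "rx": 0, "ry": 0, "rz": 0, "fingers": 0},
    {"x": 0, "y": 0, "z": 0, "rx": 0, "ry": 0, "rz": 0, "fingers": 0},
    {"x": 0, "y": 0, "z": 0, "rx": 0, "ry": 0, "rz": 0, "fingers": 0},
  ],
)

```text
clock: 35.85
position: [0.4842, -0.0745, 0.2601]
eef_rot: [0.994, -0.114, 0.001, 0.0]
contact_force: [0.1, -0.4, -0.3]
width: 0.0002
finger_force: 0.0
```

Run:
```python
from h import *
q,M,o=tool(); print(o["clock"],q,o["contact_force"])
a=cv2.imread("pics/top0.png");b=capture("top")
cv2.imwrite("pics/t7.png",np.hstack([cv2.resize(i[80:260,270:420],None,fx=2.6,fy=2.6) for i in (a,b)]))
```

```text
35.85 [ 0.48420816 -0.07446122  0.26011661] [ 0.10836381 -0.40508659 -0.29623657]
```

View pics/t7.png

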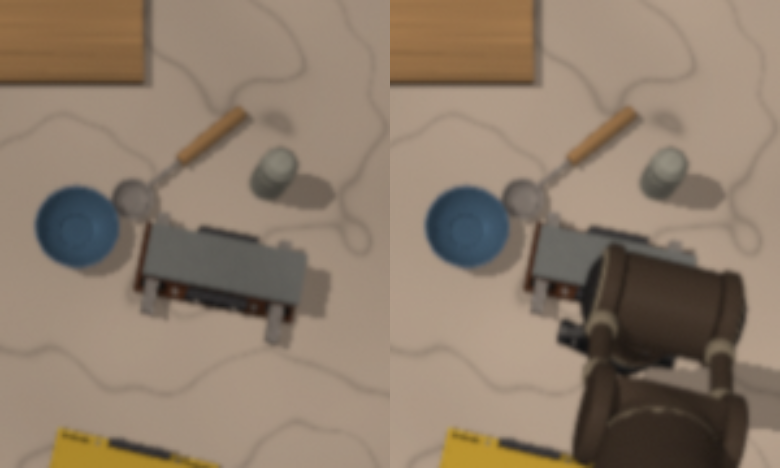

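The left picture is from before and the right one from now: dish, spoon, shaker and left bar are all where they were. Both bars held their pushes without moving.

```bash
python3 -c "
from plant import *
print(finish_job())"
```

```text
the job is handed in; nothing more can be done
None
```

The stone is seated on both bars, tapped down at 16–20 N. Each bar then held a lengthways push for at least half a second without moving, left first, then right twice. The pushes ran above the 4 N asked, about 4.6 N on the left and about 5 N on the right. Nothing else near the stone looked disturbed, and the job was handed in at about 36 s.

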